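# Clip the storeroom lantern onto the ring of its stand

## Task

Pick up the yellow lantern by the orange tab on its snap hook and push the hook onto the brass ring of the grey stand until the red gate flicks shut behind the ring. Leave the lantern hanging upright and still from the ring. How high the ring is clamped is not known exactly, so feel for it and go gently: never force the hook against the stand, and leave the tape, the jar and the carton where they are.

Things in the scene. Friction and masses are not known exactly. Their poses are not given: they have to be found in the camera images.
- lantern: Loose lantern, 0.3 to 0.45 kg, 203 mm high with its hook; origin at the centre of its foot's underside, z up, x to the side where the hook's mouth opens. Round body 60 mm wide, 92 mm high. Above it, in the x-z plane, a rigid 10 mm steel hook: spine at x = -19 mm, half-round crook (inner radius 14 mm, centre 149 mm up at x = 0), nose at x = +19 mm. The throat spans x = -14 to +14 mm.
- tab (a point): Centre of the orange grip tab on top of the hook, 187 mm above the foot, on the lantern's axis. The tab is upright: 34 mm long (lantern x), 14 mm thick (lantern y, pinch it this way), 32 mm high.
- tongue (a point): Point on the flat top of the orange tongue (lower jaw; 16 mm wide, x = 14 to 47 mm), 36 mm along lantern +x from the axis, 120 mm above the foot. Nothing of the hook is above this point: bring it below the ring's bar, raise until the tongue touches the bar, ease off, then push along lantern +x and the bar slides into the mouth, 16 mm high between tongue and nose.
- nose (a point): Lower end of the hook's 10 mm thick nose: 19 mm along lantern +x from the axis, 136 mm above the foot.
- seat (a point): Top of the inside of the crook, on the lantern's axis, 163 mm above the foot: the ring's bar lies right under this point when the lantern hangs.
- gate (a joint): Red gate, rad: 0 shut, up to 0.75 pushed in towards the spine; sprung shut, 2 to 5 N open it. 6 mm bar hinged at lantern x = 11 mm, 106 mm up, free end 140 mm up. A bar in the mouth pushes it in: push until the bar's centre is between x = -4 mm (stop) and +8 mm (past the nose); then lowering the lantern about 33 mm brings the bar above the gate into the crook and the gate flicks shut below it.
- stand: Fixed stand; origin on the table right under the ring's centre, z up, x from the ring to the post: grey, 30 mm square, 281 mm high, at x = 105 mm on a foot plate 10 mm thick (x 30 to 160 mm, y +-50 mm). A black clamp block on the post (46 mm wide) carries an arm 12 mm thick towards -x with the brass ring. The clamp holds firm; keep forces on it well under 30 N.
- ring_mark (a point): Point on the stand, on the ring's axis, 210 mm above the table. The level brass ring is centred on the vertical through it: bar 8 mm thick, its middle 32 mm from the centre, hole 56 mm wide; hook it on the side away from the post. The ring is clamped anywhere from 15 mm below to 15 mm above this mark; its height is not measured.
- tape: Roll of brown tape lying flat, 90 mm wide, 48 mm high, loose; origin under its centre. Not to be disturbed.
- jar: Jar with a green cap, 60 mm wide, 85 mm high, loose; origin under its centre. Not to be disturbed.
- carton: Small closed carton with a white label on top, 100 x 80 x 60 mm, loose; origin under its centre. Not to be disturbed.
Mind the look-alikes: they are no part of the job. Of the things that look like the lantern, the smallest one is meant.

How it is judged:
By the outcome, as a careful person would: the job done as asked, in the order asked, and still so for the second after the job is handed in, with the robot touching nothing.
It also fails if it takes over 61 s, if anything falls off the work surface, if the arm or the gripper's body presses on something with over 40 N, if the wrist force passes 120 N, or if a joint passes its speed limit or range.

## Robot

A 6-joint arm with a two-finger parallel gripper is mounted at the origin on the work surface. World frame = base frame: x ahead of the robot, y to its left, z up, the work surface at z = 0. Lengths are in m, angles in rad, forces in N, time in s.
With the tool pointing down it reaches from about 0.35 to 0.775 m from the base axis. Payload 5.5 kg.
Tool frame: the origin (TCP) lies between the finger pads; the fingertips stand 11 mm ahead of it and the grasp point (between the pads) lies 8 mm behind it (tips_ahead is the distance from the TCP to the fingertips, in m); z points along the fingers, y is the line along which they close (so a half turn about z gives the same grasp; the last joint's range is limited). The gripper opens to 85 mm and grips with 20 to 120 N. Pads are 22 mm wide; open, the fingers measure 114 mm over their backs; the gripper's body (76 mm by 85 mm) begins 54 mm behind the grasp point. The pads swing forward as they close: fully open they stand 13 mm farther back than shut.
Start: joints at [-0.14, 0.313, 0.046, 1.304, 0, 1.431], TCP at [0.575, -0, 0.242] pointing down, gripper open.
Joint ranges: [-2.76, 2.76], [-0.86, 1.69], [-1.03, 1.26], [-2.2, 2.34], [-1.47, 1.5], [-3.14, 3.14]. Speed limits (rad/s): [2.57, 2.57, 3.14, 3.14, 3.14, 3.14].

## Interface

Orientations are given as a unit quaternion [w, x, y, z].
In Python, from workcell import * gives the robot as it stands. The module is installed in compiled form; this text tells all that it offers.
- The arm moves only by the tool jog_arm, never from a script. Its argument "moves" is a list of rows, each an object with "fingers": the closure, from 0 (fully open) to 1 (shut); "slide": the shift along the tool's x, y, z in mm, a list of three; "angular": the turn, a rotation vector about the tool's x, y, z in degrees, a list of three. A call has 1 to 10 rows; each row is the pose to reach, as a shift and turn from the pose commanded when the call began, along the tool's axes at that moment; what a row does not reach only later rows make up. A row lasts 1/12 s, in which the tool goes at most 41.7 mm and 7.16 degrees, less where a joint would pass 70% of its speed; a pose out of reach is approached as far as the arm can. A call with a gripper value outside its range is refused whole. The fingers move at their own pace and stop on an object; "squeeze" is the grip in N (left out, the last holds). Time passes only in rows, so rows that repeat a pose let the fingers close. It gives the time, the measured TCP pose, the force, the opening and the grip force at its end, in the units of the state.
- get_state(): the state, without advancing time (a new reading comes with each control period).
- read_camera(name): name is "scene" or "side" or "wrist"; returns a dict with "color" (384x512x3 uint8, red, green, blue), "fovy" (degrees; the focal length in pixels is half the picture's height over the tangent of half this angle, whatever the lens; pixels are square), "cx", "cy" (the principal point, pixels), "D" ([k1, k2, p1, p2, k3] as OpenCV has them; the pictures are not rectified), "world_from_camera" (4x4, takes a point from camera to world coordinates); the wrist camera has in their place "tool_from_camera" (4x4, takes a point from camera to tool coordinates, whose origin is the TCP and whose axes are the flange's). Camera axes: x right, y down, z forward; pixel columns grow to the right and rows downward; lengths in m; the calibration is good to about 2 mm. A picture is of the moment at which its call begins: read the wrist's pose just before it. There is no depth.
- hand_in(): hands the job in; it is judged then, once.
Trained networks look in a picture, given as the dict that the camera call returned (one of the last four; its "shot" number tells which), for a name from the list of things; names that differ only in an ending like _2 or _b are one class to them, and where a whole thing is asked for, a point or a joint stands for the part that bears it (a point fixed in the world has none). Each returns a list of dicts, best first, with "p" (0 to 1); they miss things now and then, are a little off and sometimes report something else, mostly with a low value. They report only what shows in the picture. A call takes as long as a camera call. They do not tell look-alikes from the thing itself.
- look_for(target, picture): "point" ([column, row] in pixels, amid what is visible of it).
- tip_of(target, picture): "point" ([column, row] in pixels: a listed point, or the origin of a listed thing).
The state is a dict: "clock": time; "joint_pos": joint angles; "qvel": joint speeds; "tau": joint torques, N m; "tcp_pos": TCP position; "orientation": TCP orientation; "wrist_force": force on the tool from outside, world axes, zero at the start; "ft_torque": the same for the moment, N m; "finger_gap": finger opening in m; "grip_force": force on a finger pad.
Only numpy, scipy, OpenCV 4.12 (cv2) and the standard library are available. Lean on these libraries where they do the work, as an engineer would, in place of code of your own. Each camera call takes 0.05 s, during which the arm holds its last target. There are 200 camera calls.

## Working session

There is one attempt and no reset: what is moved stays moved. The work goes in short steps, Python scripts to look and compute and a tool call to move; the robot and the scene stay as the last step left them, time stands still between calls to the robot, and variables do not carry over. Pictures are saved under pics/ and viewed, at most 10 in all, crops included, and the job is handed in when it is done.

Besides the shell and the picture viewer there is one more tool, called after ">>>" as a command line: name --argument value ..., lists and objects as JSON in quotes. jog_arm: Moves the arm, as the interface text tells. Its arguments: {"type":"object","properties":{"moves":{"type":"array","items":{"type":"object","properties":{"fingers":{"type":"number"},"slide":{"type":"array","items":{"type":"number"}},"angular":{"type":"array","items":{"type":"number"}}}}},"squeeze":{"type":"number"}},"required":["moves"]}

```bash
mkdir -p pics; cat > h.py <<'E'
from workcell import *
import numpy as np, cv2
from scipy.spatial.transform import Rotation as R
def K(p):
    f=p["color"].shape[0]/2/np.tan(np.radians(p["fovy"])/2)
    return np.array([[f,0,p["cx"]],[0,f,p["cy"]],[0,0,1.]])
def Tst(s):
    T=np.eye(4);q=s["orientation"];T[:3,:3]=R.from_quat([q[1],q[2],q[3],q[0]]).as_matrix();T[:3,3]=s["tcp_pos"];return T
def shot(n):
    s=get_state();p=read_camera(n)
    p["W"]=Tst(s)@np.array(p["tool_from_camera"]) if n=="wrist" else np.array(p["world_from_camera"])
    return p
def ray(p,uv):
    x=cv2.undistortPoints(np.array([[uv]],float),K(p),np.array(p["D"],float))[0,0]
    d=p["W"][:3,:3]@np.array([x[0],x[1],1]);return p["W"][:3,3],d/np.linalg.norm(d)
def tri(rs):
    A=sum(np.eye(3)-np.outer(d,d) for o,d in rs);b=sum((np.eye(3)-np.outer(d,d))@o for o,d in rs)
    X=np.linalg.solve(A,b);return X,[1e3*np.linalg.norm((np.eye(3)-np.outer(d,d))@(X-o)) for o,d in rs]
def onz(p,uv,z):
    o,d=ray(p,uv);return o+d*(z-o[2])/d[2]
def proj(p,X):
    M=np.linalg.inv(p["W"]);r,_=cv2.Rodrigues(M[:3,:3])
    return cv2.projectPoints(np.array([X],float),r,M[:3,3],K(p),np.array(p["D"],float))[0][0,0]
def save(p,n): cv2.imwrite("pics/"+n,p["color"][:,:,::-1])
E
cat > a.py <<'E'
from h import *
np.set_printoptions(precision=3,suppress=True)
P={n:shot(n) for n in("scene","side","wrist")}
for n,p in P.items():
    save(p,n+"0.png");print(n,p["W"][:3,3],p["W"][:3,2])
    for t in("lantern","tab","tongue","nose","seat","stand","ring_mark","tape","jar","carton"):
        print(t,[(np.round(d["point"],1).tolist(),round(d["p"],2)) for d in tip_of(t,p)[:4]])
cv2.imwrite("pics/both.png",np.hstack([cv2.resize(P[n]["color"][:,:,::-1],(400,300)) for n in("wrist","side")]))
print(get_state())
E
python3 a.py
```

```text
scene [ 1.019 -0.329  0.62 ] [-0.59   0.47  -0.656]
lantern [([299.1, 206.4], 0.94), ([348.6, 188.8], 0.85), ([278.5, 168.6], 0.64)]
tab [([284.7, 68.3], 0.92), ([308.0, 138.1], 0.9), ([370.3, 80.3], 0.55)]
tongue [([286.0, 97.7], 0.92), ([357.8, 142.7], 0.72), ([317.4, 169.6], 0.63), ([311.1, 159.9], 0.56)]
nose [([285.8, 91.7], 0.78), ([312.8, 160.8], 0.74), ([360.9, 126.6], 0.61)]
seat [([306.7, 145.0], 0.77), ([363.5, 96.0], 0.69), ([283.1, 81.5], 0.6)]
stand [([167.7, 275.5], 0.97)]
ring_mark [([148.5, 192.5], 0.8)]
tape [([201.2, 206.0], 0.55)]
jar [([234.7, 241.3], 0.77), ([308.4, 136.9], 0.2)]
carton [([285.4, 285.2], 0.82)]
side [ 0.071 -0.441  0.655] [ 0.588  0.571 -0.573]
lantern [([224.7, 218.0], 0.7), ([228.4, 175.1], 0.7), ([172.5, 236.7], 0.68), ([198.1, 194.6], 0.58)]
tab [([156.8, 149.2], 0.93), ([218.5, 164.7], 0.86), ([195.1, 111.2], 0.86)]
tongue [([211.4, 150.0], 0.98), ([143.8, 178.2], 0.81), ([231.4, 178.6], 0.59)]
nose [([152.7, 172.2], 0.85), ([203.6, 139.3], 0.76), ([225.8, 177.7], 0.6)]
seat [([220.6, 172.5], 0.96), ([161.6, 156.9], 0.95), ([192.2, 129.7], 
[... 250 characters left out ...]
.304 -0.953]
lantern [([241.3, 6.2], 0.95)]
tab []
tongue []
nose []
seat []
stand []
ring_mark [([137.8, 175.9], 0.31)]
tape [([137.3, 175.8], 0.72)]
jar [([238.3, 167.4], 0.77)]
carton [([360.2, 163.8], 0.91), ([237.8, 162.6], 0.66)]
{'clock': 1.65, 'joint_pos': array([-0.14 ,  0.313,  0.046,  1.304,  0.   ,  1.431]), 'qvel': array([-0.001,  0.001, -0.   , -0.001,  0.001,  0.   ]), 'tau': array([ -0.001, -48.045,  29.881,   0.   ,  -0.   ,  -0.   ]), 'tcp_pos': array([ 0.575, -0.   ,  0.242]), 'orientation': array([0.   , 0.707, 0.707, 0.   ]), 'wrist_force': array([ 0.186,  0.967, -0.111]), 'ft_torque': array([-0.007,  0.017,  0.031]), 'grip_force': 0.0, 'finger_gap': 0.08566681262734402}
```

View pics/scene0.png

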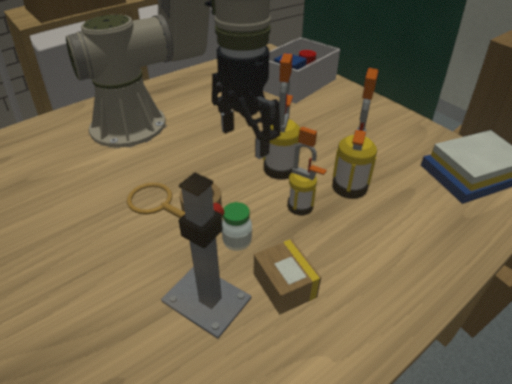

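View pics/side0.png

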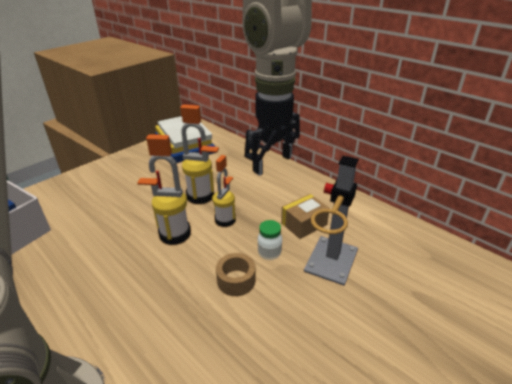

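The scene view shows the small lantern with its foot at (299,206) and tab at (308,138). In the side view they are at (225,218) and (218,165). The ring is at about (150,198) in the scene view and (329,221) in the side view. Two larger look-alikes stand behind the small lantern.

```bash
cat > b.py <<'E'
from h import *
np.set_printoptions(precision=3,suppress=True)
a,b=shot("scene"),shot("side")
def near(t,p,uv,r=14):
    c=[d for d in tip_of(t,p) if np.hypot(*(np.array(d["point"])-uv))<r]
    return c[0]["point"] if c else uv
S={"lantern":((299,206),(224.7,218)),"tab":((308,138),(218.5,164.7)),"tongue":((317.4,169.6),(231.4,178.6)),"nose":((312.8,160.8),(225.8,177.7)),"seat":((306.7,145),(220.6,172.5)),"stand":((167.7,275.5),(319.6,288.4)),"ring_mark":((148.5,192.5),(327.9,219.4)),"tape":((201,206),(238.9,280.8)),"jar":((234.7,241.3),(270.8,254.5))}
for t,(u,v) in S.items():
    u,v=near(t,a,u),near(t,b,v)
    X,e=tri([ray(a,u),ray(b,v)]);print(t,u,v,X,np.round(e,1))
for z in(0,): print("onz0 stand",onz(a,(167.7,275.5),z),onz(b,(319.6,288.4),z),"foot",onz(a,(299.1,206.4),0),onz(b,(224.7,218),0))
print("carton",onz(a,(285.4,285.2),0))
ca=cv2.resize(a["color"][110:230,260:400],None,fx=2.8,fy=2.8,interpolation=2)
cb=cv2.resize(b["color"][140:260,180:320],None,fx=2.8,fy=2.8,interpolation=2)
cc=cv2.resize(a["color"][150:270,110:250],None,fx=2.0,fy=2.0,interpolation=2)
cd=cv2.resize(b["color"][150:270,260:400],None,fx=2.0,fy=2.0,interpolation=2)
top=np.hstack([ca,cb]);bot=np.hstack([cc,cd,np.zeros((240,top.shape[1]-560,3),np.uint8)])
cv2.imwrite("pics/crop1.png",np.vstack([top,bot])[:,:,::-1])
E
python3 b.py
```

```text
lantern [302.2, 204.8] [222.5, 222.1] [ 0.558  0.17  -0.006] [4.4 4.4]
tab [308.7, 140.0] [221.4, 165.8] [0.565 0.164 0.178] [2.1 2.1]
tongue [317.7, 170.8] [229.7, 177.1] [0.596 0.168 0.123] [1.7 1.7]
nose [314.3, 163.0] [228.2, 174.7] [0.587 0.164 0.138] [0.5 0.5]
seat [304.8, 145.5] [220.3, 173.5] [0.557 0.161 0.161] [3.2 3.2]
stand [169.8, 277.0] [320.6, 290.3] [ 0.553 -0.17  -0.005] [4.7 4.7]
ring_mark [147.7, 190.4] [329.1, 218.4] [ 0.546 -0.17   0.211] [2.7 2.7]
tape [205.8, 208.6] [239.0, 285.2] [ 0.437 -0.017 -0.006] [10.8 10.8]
jar [236.0, 244.1] [268.4, 255.9] [ 0.555 -0.011 -0.013] [0.6 0.6]
onz0 stand [ 0.55  -0.168  0.   ] [ 0.551 -0.172  0.   ] foot [0.56  0.162 0.   ] [0.568 0.167 0.   ]
carton [ 0.703 -0.005  0.   ]
```

View pics/crop1.png

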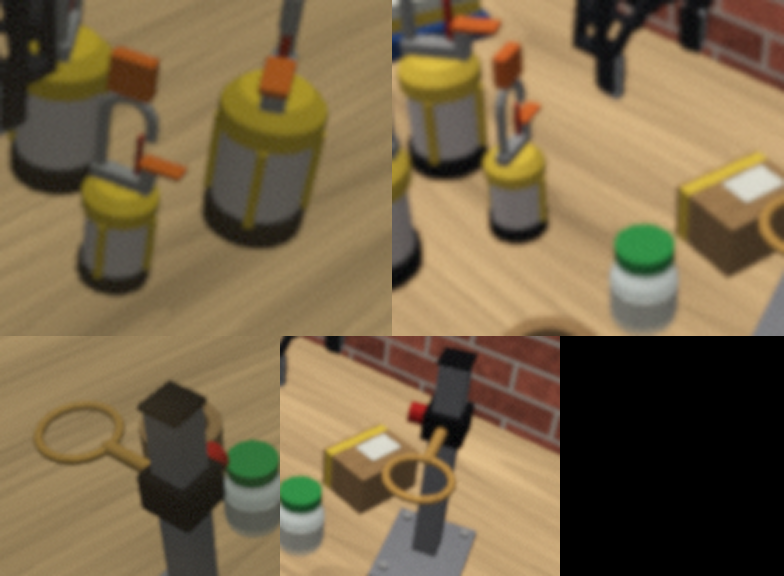

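```bash
cat > c.py <<'E'
from h import *
np.set_printoptions(precision=3,suppress=True)
a,b=shot("scene"),shot("side")
for n,u,v in(("posttop",(196,183.5),(348.5,162)),("ringc",(150,198),(329.5,221)),("bigA tab",(370.3,80.3),(195.1,111.2)),("bigB tab",(284.7,68.3),(156.8,149.2)),("bigA foot",(348.6,188.8),(198.1,194.6)),("bigB foot",(278.5,168.6),(172.5,236.7)),("tabtop?",(308,137),(221,164))):
    X,e=tri([ray(a,u),ray(b,v)]);print(n,X,np.round(e,1))
# ring pixels: brass mask, ellipse fit
for n,p,(c0,c1,r0,r1) in(("scene",a,(122,176,178,218)),("side",b,(308,350,205,238))):
    hsv=cv2.cvtColor(p["color"],cv2.COLOR_RGB2HSV);q=hsv[r0:r1,c0:c1].reshape(-1,3)
    print(n,proj(p,[0.55,-0.17,0.21]))
# fit stand pose by clicking: plate corners from crop
for uv in((163,298),(187,268),(250,298),(217,331)): print("plate scene",onz(a,uv,0.01))
for uv in((306,261),(319,241),(357,243),(346,280)): print("plate side",onz(b,uv,0.01))
E
python3 c.py
```

```text
posttop [ 0.65  -0.138  0.277] [1.7 1.7]
ringc [ 0.552 -0.17   0.2  ] [1.5 1.5]
bigA tab [0.593 0.291 0.28 ] [3. 3.]
bigB tab [0.425 0.218 0.263] [3.3 3.3]
bigA foot [ 0.585  0.305 -0.001] [4.3 4.3]
bigB foot [ 0.423  0.217 -0.004] [1.9 1.9]
tabtop? [0.563 0.162 0.185] [2.1 2.1]
scene [147.66  193.206]
side [329.041 216.859]
plate scene [ 0.596 -0.202  0.01 ]
plate scene [ 0.564 -0.132  0.01 ]
plate scene [ 0.691 -0.078  0.01 ]
plate scene [ 0.709 -0.162  0.01 ]
plate side [ 0.589 -0.104  0.01 ]
plate side [ 0.667 -0.085  0.01 ]
plate side [ 0.728 -0.16   0.01 ]
plate side [ 0.605 -0.206  0.01 ]
```

>>> jog_arm --moves '[{"slide": [0,0,-40],"angular": [0,0,-7],"fingers": 0},{"slide": [20,-2,-60],"angular": [0,0,-14],"fingers": 0},{"slide": [50,-6,-60],"angular": [0,0,-21],"fingers": 0},{"slide": [80,-8,-60],"angular": [0,0,-28],"fingers": 0},{"slide": [110,-10,-60],"angular": [0,0,-35],"fingers": 0},{"slide": [135,-12,-60],"angular": [0,0,-42],"fingers": 0},{"slide": [155,-14,-60],"angular": [0,0,-49],"fingers": 0},{"slide": [162,-14,-60],"angular": [0,0,-56],"fingers": 0},{"slide": [164,-14,-60],"angular": [0,0,-63],"fingers": 0},{"slide": [164,-14,-60],"angular": [0,0,-70],"fingers": 0}]'

```text
clock: 3.58
tcp_pos: [0.5608, 0.1652, 0.3022]
orientation: [0.0, 0.17, 0.985, 0.0]
wrist_force: [-0.2, 0.0, 1.3]
finger_gap: 0.0852
grip_force: 0.0
```

>>> jog_arm --moves '[{"angular": [0,0,-7],"fingers": 0},{"angular": [0,0,-14],"fingers": 0},{"angular": [0,0,-21],"fingers": 0},{"angular": [0,0,-25],"fingers": 0},{"angular": [0,0,-25],"fingers": 0},{"angular": [0,0,-25],"fingers": 0}]'

```text
schema error: expected keys fingers, slide, angular
```

```bash
cat > d.py <<'E'
from h import *
np.set_printoptions(precision=3,suppress=True)
s=get_state();T=Tst(s);print(T,s["clock"],s["joint_pos"],s["wrist_force"])
p=shot("wrist");save(p,"wrist1.png")
for t,h in(("lantern",0),("tab",.187),("tongue",.12),("nose",.136),("seat",.163)):
    print(t,[(np.round(d["point"],1).tolist(),round(d["p"],2),onz(p,d["point"],h)[:2]) for d in tip_of(t,p)[:3]])
E
python3 d.py
```

```text
[[-0.942  0.335  0.     0.561]
 [ 0.335  0.942  0.     0.165]
 [ 0.     0.    -1.     0.302]
 [ 0.     0.     0.     1.   ]] 3.5833 [0.149 0.326 0.209 1.454 0.    0.49 ] [-0.157  0.011  1.255]
lantern [([350.8, 133.8], 0.9, array([0.589, 0.3  ])), ([250.0, 149.0], 0.75, array([0.563, 0.165])), ([256.2, 37.5], 0.55, array([0.433, 0.219]))]
tab [([491.8, 198.1], 0.92, array([0.638, 0.357])), ([245.4, 192.3], 0.62, array([0.563, 0.162]))]
tongue [([273.3, 197.5], 0.88, array([0.598, 0.178])), ([371.0, 208.8], 0.66, array([0.645, 0.272]))]
nose [([401.9, 190.8], 0.92, array([0.629, 0.301])), ([260.9, 192.8], 0.9, array([0.584, 0.169]))]
seat [([246.5, 183.5], 0.61, array([0.563, 0.162])), ([457.6, 178.4], 0.58, array([0.622, 0.343])), ([89.4, 108.8], 0.51, array([0.458, 0.06 ]))]
```

View pics/wrist1.png

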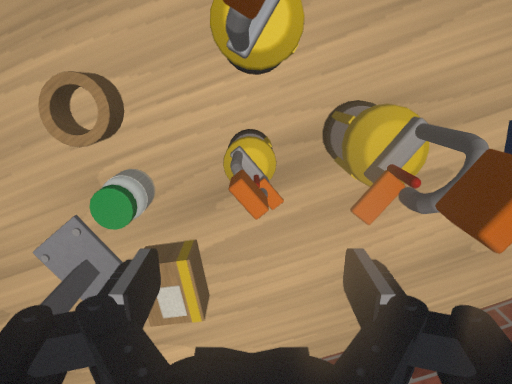

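The wrist view shows the small lantern's tab at about (250,193) and its tongue at (273,198). The look-alikes are at the top and to the right. I'll refine the yaw from the tab edges.

```bash
cat > e.py <<'E'
from h import *
np.set_printoptions(precision=4,suppress=True)
p=shot("wrist");save(p,"w2.png")
c=cv2.resize(p["color"][120:232,195:307],None,fx=5,fy=5,interpolation=cv2.INTER_CUBIC)
cv2.imwrite("pics/crop2.png",c[:,:,::-1])
T=Tst(get_state());ax=np.array([.563,.1635])
for yaw in(5,12,18,24,30):
    y=np.radians(yaw);e=np.array([np.cos(y),np.sin(y)])
    print(yaw,[proj(p,[*(ax+r*e),z]).round(0) for r,z in((.017,.203),(-.017,.203),(.047,.12),(.019,.136))])
E
python3 e.py
```

```text
5 [array([258., 216.]), array([239., 177.]), array([269., 210.]), array([258., 191.])]
12 [array([261., 215.]), array([237., 179.]), array([274., 207.]), array([260., 190.])]
18 [array([263., 213.]), array([235., 180.]), array([277., 205.]), array([262., 189.])]
24 [array([264., 212.]), array([233., 181.]), array([281., 202.]), array([263., 188.])]
30 [array([266., 210.]), array([231., 183.]), array([284., 199.]), array([265., 186.])]
```

View pics/crop2.png

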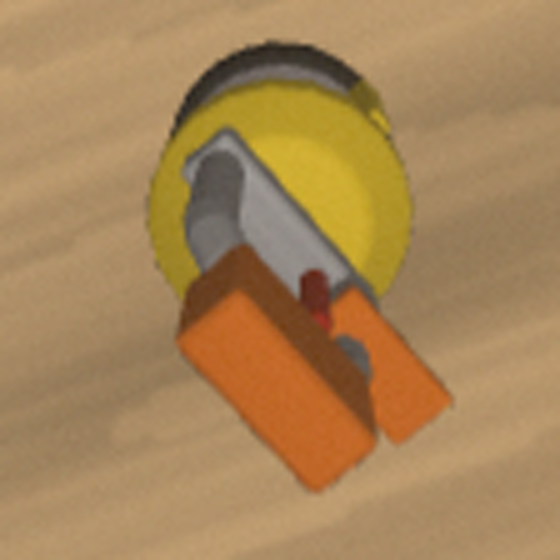

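>>> jog_arm --moves '[{"slide": [-3,0,0],"angular": [0,0,-7],"fingers": 0},{"slide": [-3,0,0],"angular": [0,0,-14],"fingers": 0},{"slide": [-3,0,0],"angular": [0,0,-21],"fingers": 0},{"slide": [-3,0,0],"angular": [0,0,-28],"fingers": 0},{"slide": [-3,0,20],"angular": [0,0,-35],"fingers": 0.2},{"slide": [-3,0,40],"angular": [0,0,-40.5],"fingers": 0.2},{"slide": [-3,0,60],"angular": [0,0,-40.5],"fingers": 0.2},{"slide": [-3,0,60],"angular": [0,0,-40.5],"fingers": 0.2}]'

```text
clock: 4.6
tcp_pos: [0.5618, 0.1624, 0.2383]
orientation: [-0.003, -0.177, 0.984, 0.0]
wrist_force: [-0.6, 0.2, -0.6]
finger_gap: 0.0681
grip_force: 0.0
```

```bash
cat > f.py <<'E'
from h import *
np.set_printoptions(precision=4,suppress=True)
s=get_state();T=Tst(s);print(T,s["clock"],s["joint_pos"])
p=shot("wrist");save(p,"w3.png")
q=[d for d in tip_of("tab",p)];print([(d["point"],round(d["p"],2),onz(p,d["point"],.187)) for d in q])
hsv=cv2.cvtColor(p["color"],cv2.COLOR_RGB2HSV)
m=cv2.inRange(hsv,(4,150,150),(18,255,255))
n,l,st,ce=cv2.connectedComponentsWithStats(m)
for i in range(1,n):
    if st[i,4]>80:
        r=cv2.minAreaRect(np.argwhere(l==i)[:,::-1].astype(np.float32));b=cv2.boxPoints(r)
        W=np.array([onz(p,x,.203)[:2] for x in b]);e=[W[1]-W[0],W[2]-W[1]];k=max(e,key=np.linalg.norm)
        print(st[i,4],"ctr",W.mean(0),"sides mm",[1e3*np.linalg.norm(x) for x in e],"yaw",np.degrees(np.arctan2(k[1],k[0])))
E
python3 f.py
```

```text
[[-0.9373 -0.3485 -0.0065  0.5618]
 [-0.3485  0.9373 -0.001   0.1624]
 [ 0.0064  0.0013 -1.      0.2383]
 [ 0.      0.      0.      1.    ]] 4.6 [ 0.1441  0.3391  0.0726  1.3108 -0.     -0.2119]
[([249.9, 219.8], 0.95, array([0.5628, 0.1632, 0.187 ]))]
1222 ctr [0.5641 0.1635] sides mm [np.float64(12.726189580537499), np.float64(32.40083928459623)] yaw 21.03469812262012
188 ctr [0.6018 0.2327] sides mm [np.float64(5.829977124049287), np.float64(18.167870570069468)] yaw 33.43341927928575
```

View pics/w3.png

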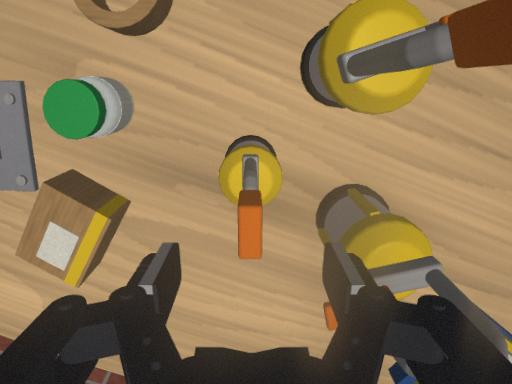

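The tab is centred between the fingers and aligned, with yaw 21°. I'll descend now.

>>> jog_arm --moves '[{"slide": [0,0,20],"angular": [0,0,0],"fingers": 0.2},{"slide": [0,0,40],"angular": [0,0,0],"fingers": 0.2},{"slide": [0,0,60],"angular": [0,0,0],"fingers": 0.2},{"slide": [0,0,60],"angular": [0,0,0],"fingers": 0.2},{"slide": [0,0,60],"angular": [0,0,0],"fingers": 0.2},{"slide": [0,0,60],"angular": [0,0,0],"fingers": 0.2}]'

```text
clock: 5.2
tcp_pos: [0.565, 0.163, 0.1844]
orientation: [0.001, -0.178, 0.984, -0.0]
wrist_force: [-0.3, 0.1, 0.1]
finger_gap: 0.0684
grip_force: 0.0
```

```bash
python3 f.py
```

```text
[[-0.9368 -0.3498  0.0027  0.565 ]
 [-0.3498  0.9368  0.0004  0.163 ]
 [-0.0027 -0.0006 -1.      0.1844]
 [ 0.      0.      0.      1.    ]] 5.2 [ 0.1445  0.3578 -0.0334  1.1768 -0.     -0.2128]
[([251.7, 260.0], 0.74, array([0.563 , 0.1639, 0.187 ]))]
2233 ctr [0.5639 0.1636] sides mm [np.float64(12.894231972262572), np.float64(32.43459145704823)] yaw 21.529481355793237
563 ctr [0.5847 0.2427] sides mm [np.float64(15.116968584127957), np.float64(15.713396863432736)] yaw 39.33160117147849
```

>>> jog_arm --moves '[{"slide": [0,0,0],"angular": [0,0,0],"fingers": 0.6},{"slide": [0,0,0],"angular": [0,0,0],"fingers": 0.7},{"slide": [0,0,0],"angular": [0,0,0],"fingers": 0.8},{"slide": [0,0,0],"angular": [0,0,0],"fingers": 1},{"slide": [0,0,0],"angular": [0,0,0],"fingers": 1},{"slide": [0,0,0],"angular": [0,0,0],"fingers": 1},{"slide": [0,0,0],"angular": [0,0,0],"fingers": 1},{"slide": [0,0,0],"angular": [0,0,0],"fingers": 1}]' --squeeze 90

```text
clock: 5.97
tcp_pos: [0.5643, 0.1628, 0.1827]
orientation: [0.001, -0.178, 0.984, -0.0]
wrist_force: [0.4, -0.6, 4.0]
finger_gap: 0.0129
grip_force: 88.6
```

```bash
python3 -c "
from h import *
s=get_state();print(Tst(s),s)"
```

```text
[[-9.36722454e-01 -3.50070989e-01  1.16057464e-03  5.64276665e-01]
 [-3.50071403e-01  9.36723003e-01 -1.68788423e-04  1.62839669e-01]
 [-1.02804903e-03 -5.64391897e-04 -9.99999312e-01  1.82731266e-01]
 [ 0.00000000e+00  0.00000000e+00  0.00000000e+00  1.00000000e+00]] {'clock': 5.9667, 'joint_pos': array([ 1.44473648e-01,  3.58654734e-01, -3.63864801e-02,  1.17463093e+00,
       -3.34119727e-04, -2.13173776e-01]), 'qvel': array([ 0.00064097, -0.00200912,  0.00099641,  0.00207799, -0.00020803,
       -0.00074191]), 'tau': array([ 6.29356038e-01, -4.80832565e+01,  2.76741725e+01,  2.23054611e-01,
        3.31975725e-01,  2.74065969e-03]), 'tcp_pos': array([0.56427667, 0.16283967, 0.18273127]), 'orientation': array([ 5.56022557e-04, -1.77872043e-01,  9.84053450e-01, -1.86265370e-04]), 'wrist_force': array([ 0.35148217, -0.64917968,  3.95896668]), 'ft_torque': array([-0.25848105, -0.12552561, -0.00166338]), 'grip_force': 88.59028816223145, 'finger_gap': 0.012895530807078873}
```

>>> jog_arm --moves '[{"slide": [0,0,-15],"angular": [0,0,0],"fingers": 1},{"slide": [0,0,-45],"angular": [0,0,0],"fingers": 1},{"slide": [0,0,-80],"angular": [0,0,0],"fingers": 1},{"slide": [0,0,-110],"angular": [0,0,0],"fingers": 1},{"slide": [10,-9,-120],"angular": [0,0,0],"fingers": 1},{"slide": [30,-27,-120],"angular": [0,0,0],"fingers": 1},{"slide": [55,-50,-120],"angular": [0,0,1],"fingers": 1},{"slide": [80,-73,-120],"angular": [0,0,2],"fingers": 1},{"slide": [105,-96,-120],"angular": [0,0,3],"fingers": 1},{"slide": [130,-119,-120],"angular": [0,0,3],"fingers": 1}]'

```text
clock: 6.8
tcp_pos: [0.4813, 0.0047, 0.3003]
orientation: [-0.002, -0.152, 0.988, 0.0]
wrist_force: [0.7, -0.5, -3.8]
finger_gap: 0.0128
grip_force: 88.1
```

```bash
python3 -c "
from h import *
s=get_state();T=Tst(s);print(T,s['clock'],s['wrist_force'],s['finger_gap'])
for t in((.45,-.06,.303),(.446,-.204,.303),(.446,-.204,.238),(.486,-.191,.238)): print(t,(1e3*T[:3,:3].T@(np.array(t)-T[:3,3])).round(1))"
```

```text
[[-9.53770937e-01 -3.00511404e-01 -3.72773018e-03  4.81318254e-01]
 [-3.00514942e-01  9.53777016e-01  4.15240668e-04  4.74842934e-03]
 [ 3.43063881e-03  1.51628310e-03 -9.99992966e-01  3.00250699e-01]
 [ 0.00000000e+00  0.00000000e+00  0.00000000e+00  1.00000000e+00]] 6.8 [ 0.69597219 -0.48588468 -3.84277301] 0.012828970897713251
(0.45, -0.06, 0.303) [ 49.3 -52.3  -2.7]
(0.446, -0.204, 0.303) [  96.4 -188.5   -2.7]
(0.446, -0.204, 0.238) [  96.2 -188.6   62.3]
(0.486, -0.191, 0.238) [  54.1 -188.2   62.2]
```

>>> jog_arm --moves '[{"slide": [20,-22,0],"angular": [0,0,0],"fingers": 1},{"slide": [40,-48,0],"angular": [0,0,0],"fingers": 1},{"slide": [58,-76,0],"angular": [0,0,0],"fingers": 1},{"slide": [74,-106,0],"angular": [0,0,0],"fingers": 1},{"slide": [86,-136,0],"angular": [0,0,0],"fingers": 1},{"slide": [95,-164,0],"angular": [0,0,0],"fingers": 1},{"slide": [99,-182,10],"angular": [0,0,0],"fingers": 1},{"slide": [99,-189,25],"angular": [0,0,0],"fingers": 1},{"slide": [99,-189,45],"angular": [0,0,0],"fingers": 1},{"slide": [99,-189,55],"angular": [0,0,0],"fingers": 1}]'

```text
clock: 7.63
tcp_pos: [0.4438, -0.2038, 0.2434]
orientation: [-0.002, -0.151, 0.988, 0.002]
wrist_force: [-0.6, 0.4, -3.9]
finger_gap: 0.0126
grip_force: 88.2
```

>>> jog_arm --moves '[{"slide": [0,0,5],"angular": [0,0,0],"fingers": 1},{"slide": [0,0,10],"angular": [0,0,0],"fingers": 1},{"slide": [0,0,10],"angular": [0,0,0],"fingers": 1},{"slide": [0,0,10],"angular": [0,0,0],"fingers": 1}]'

```text
clock: 7.97
tcp_pos: [0.4463, -0.2038, 0.2377]
orientation: [0.0, -0.153, 0.988, -0.0]
wrist_force: [0.8, 0.2, -3.8]
finger_gap: 0.0128
grip_force: 88.3
```

```bash
cat > g.py <<'E'
from h import *
np.set_printoptions(precision=4,suppress=True)
s=get_state();T=Tst(s);print(T,s['clock'],s['wrist_force'],s['ft_torque'])
P={n:shot(n) for n in("scene","side")}
C={"scene":(80,230,60,200),"side":(240,390,130,270)}
im=[]
for n,p in P.items():
    for t in("tab","tongue","nose","seat","ring_mark","stand","lantern"):
        print(n,t,[(np.round(d["point"],1).tolist(),round(d["p"],2)) for d in tip_of(t,p)[:5]])
    z=np.array([[proj(p,x) for x in [ [.551+.032*np.cos(a),-.170+.032*np.sin(a),.2] for a in np.linspace(0,6.28,40)]]])
    c0,c1,r0,r1={"scene":(90,230,140,300),"side":(250,390,130,290)}[n]
    im.append(cv2.resize(p["color"][r0:r1,c0:c1],None,fx=2.8,fy=2.8,interpolation=2))
cv2.imwrite("pics/crop3.png",np.hstack(im)[:,:,::-1])
E
python3 g.py
```

```text
[[-0.9535 -0.3014  0.0004  0.4463]
 [-0.3014  0.9535 -0.0003 -0.2038]
 [-0.0003 -0.0004 -1.      0.2377]
 [ 0.      0.      0.      1.    ]] 7.9667 [ 0.8344  0.1939 -3.7621] [ 0.062  -0.0414 -0.0327]
scene tab [([286.2, 67.5], 0.92), ([367.6, 80.2], 0.77), ([98.1, 154.7], 0.71)]
scene tongue [([122.1, 192.0], 0.97), ([289.1, 96.6], 0.86), ([355.1, 139.1], 0.79)]
scene nose [([113.1, 184.5], 0.84), ([283.5, 92.0], 0.84), ([361.5, 121.2], 0.74)]
scene seat [([97.5, 161.0], 0.69), ([366.5, 96.4], 0.66), ([282.1, 80.9], 0.65)]
scene ring_mark [([148.6, 192.1], 0.67), ([111.6, 184.9], 0.49)]
scene stand [([164.9, 276.7], 0.56)]
scene lantern [([280.8, 167.6], 0.8), ([347.2, 186.2], 0.65), ([122.6, 231.2], 0.64)]
side tab [([193.4, 114.6], 0.83), ([310.6, 242.2], 0.72), ([157.8, 147.4], 0.67), ([237.8, 280.2], 0.25)]
side tongue [([318.4, 253.6], 0.82), ([143.5, 180.2], 0.67), ([212.3, 147.6], 0.63)]
side nose [([203.1, 139.6], 0.95), ([312.8, 254.5], 0.68), ([152.0, 169.4], 0.57)]
side seat [([190.3, 130.0], 0.92), ([312.1, 252.9], 0.75)]
side ring_mark [([326.8, 219.7], 0.74)]
side stand [([320.4, 291.1], 0.95)]
side lantern [([174.6, 236.5], 0.84), ([304.8, 310.8], 0.72)]
```

View pics/crop3.png

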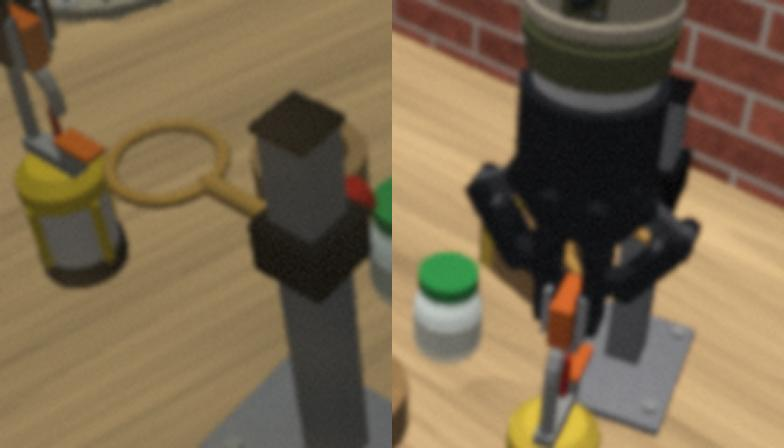

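The lantern hangs at the standoff and the ring is clear ahead at about (150,197) in the scene view. I'll refine the ring centre and height by fitting the circle in both clean pictures.

```bash
cat > r.py <<'E'
from h import *
from scipy.optimize import least_squares
np.set_printoptions(precision=4,suppress=True)
s=get_state();T=Tst(s)
P={n:shot(n) for n in("scene","side")}
box={"scene":(122,172,180,218),"side":(308,350,205,237)}
D={}
for n,p in P.items():
    im=cv2.imread(f"pics/{n}0.png")[:,:,::-1];c0,c1,r0,r1=box[n]
    q=cv2.resize(im[r0:r1,c0:c1],None,fx=4,fy=4,interpolation=2)
    hsv=cv2.cvtColor(np.ascontiguousarray(q),cv2.COLOR_RGB2HSV).astype(int)
    D[n]=(hsv[...,1],hsv[...,2])
    M=cv2.inRange(hsv.astype(np.uint8),(10,140,60),(25,255,255));print(n,(M>0).mean(),hsv[...,1].min(),hsv[...,1].max())
    ys,xs=np.nonzero(M);D[n]=(xs+.5)/4-.5+c0,(ys+.5)/4-.5+r0
def res(v,n):
    p=P[n];A=np.linspace(0,2*np.pi,120)
    X=np.c_[v[0]+.032*np.cos(A),v[1]+.032*np.sin(A),np.full(120,v[2])]
    M=np.linalg.inv(p["W"]);r,_=cv2.Rodrigues(M[:3,:3])
    Q=cv2.projectPoints(X,r,M[:3,3],K(p),np.array(p["D"],float))[0][:,0]
    pts=np.c_[D[n]];d=np.linalg.norm(pts[:,None]-Q[None],axis=2).min(1);return d
f=lambda v:np.r_[res(v,"scene")/len(D["scene"][0])**.5,res(v,"side")/len(D["side"][0])**.5]
v=least_squares(f,[.551,-.17,.2],loss="soft_l1",f_scale=.05,diff_step=1e-3).x;print("ring",v,np.median(res(v,"scene")),np.median(res(v,"side")))
for n,uv in(("scene",(150,197.5)),("side",(329.5,221))): print(n,proj(P[n],v),uv)
foot=T[:3,3]-[0,0,.183];h=-T[:3,0]
for m,x,z,a,b in(("tongue",.036,.12,(122.1,192),(318.4,253.6)),("nose",.019,.136,(113.1,184.5),(312.8,254.5)),("seat",0,.163,(97.5,161),(312.1,252.9)),("foot",0,0,(122.6,231.2),(304.8,310.8))):
    X=foot+h*x+[0,0,z];Y,e=tri([ray(P["scene"],a),ray(P["side"],b)]);print(m,X,"meas-pred mm",1e3*(Y-X),np.round(e,1),proj(P["scene"],X),proj(P["side"],X))
E
python3 r.py
```

```text
scene 0.19756578947368422 96 162
side 0.26511346726190477 0 160
ring [ 0.5514 -0.1693  0.2012] 0.9458058153982183 1.0695845838454658
scene [149.3962 197.714 ] (150, 197.5)
side [328.6531 219.8479] (329.5, 221)
tongue [ 0.4805 -0.1932  0.1743] meas-pred mm [ 4.4068 -0.4456  3.5512] [2.6 2.6] [120.5991 193.2286] [315.4909 255.1201]
nose [ 0.4643 -0.1983  0.1903] meas-pred mm [ 2.4815  1.2757 -2.6667] [1.2 1.2] [111.9929 182.3417] [313.1798 254.9974]
seat [ 0.4461 -0.2041  0.2173] meas-pred mm [-6.4972 -4.4211  5.9998] [2.6 2.6] [101.1111 165.815 ] [310.8569 251.0275]
foot [ 0.4461 -0.2041  0.0543] meas-pred mm [0.1144 0.3866 1.8228] [2.8 2.8] [121.5117 232.8818] [303.7378 310.549 ]
```

>>> jog_arm --moves '[{"slide": [-8,0,0],"angular": [0,0,0],"fingers": 1},{"slide": [-20,1,0],"angular": [0,0,0],"fingers": 1},{"slide": [-32,1,0],"angular": [0,0,0],"fingers": 1},{"slide": [-40,1,0],"angular": [0,0,0],"fingers": 1},{"slide": [-43,1,-2],"angular": [0,0,0],"fingers": 1},{"slide": [-43,1,-5],"angular": [0,0,0],"fingers": 1},{"slide": [-43,1,-8],"angular": [0,0,0],"fingers": 1},{"slide": [-43,1,-10],"angular": [0,0,0],"fingers": 1},{"slide": [-43,1,-10],"angular": [0,0,0],"fingers": 1},{"slide": [-43,1,-10],"angular": [0,0,0],"fingers": 1}]'

```text
clock: 9.7
tcp_pos: [0.4867, -0.1904, 0.2477]
orientation: [0.0, -0.152, 0.988, -0.0]
wrist_force: [-0.3, -0.5, -4.6]
finger_gap: 0.013
grip_force: 88.3
```

>>> jog_arm --moves '[{"slide": [0,0,-1],"angular": [0,0,0],"fingers": 1},{"slide": [0,0,-2],"angular": [0,0,0],"fingers": 1},{"slide": [0,0,-3],"angular": [0,0,0],"fingers": 1},{"slide": [0,0,-4],"angular": [0,0,0],"fingers": 1},{"slide": [0,0,-5],"angular": [0,0,0],"fingers": 1},{"slide": [0,0,-5],"angular": [0,0,0],"fingers": 1},{"slide": [0,0,-5],"angular": [0,0,0],"fingers": 1}]'

```text
clock: 10.28
tcp_pos: [0.4869, -0.1902, 0.2524]
orientation: [0.0, -0.152, 0.988, -0.0]
wrist_force: [-0.4, -0.2, -4.3]
finger_gap: 0.0125
grip_force: 88.3
```

>>> jog_arm --moves '[{"slide": [0,0,-1],"angular": [0,0,0],"fingers": 1},{"slide": [0,0,-2],"angular": [0,0,0],"fingers": 1},{"slide": [0,0,-2],"angular": [0,0,0],"fingers": 1},{"slide": [0,0,-2],"angular": [0,0,0],"fingers": 1}]'

```text
clock: 10.62
tcp_pos: [0.487, -0.1902, 0.2544]
orientation: [0.0, -0.152, 0.988, -0.0]
wrist_force: [0.9, 0.0, -4.0]
finger_gap: 0.0124
grip_force: 88.3
```

>>> jog_arm --moves '[{"slide": [0,0,-1],"angular": [0,0,0],"fingers": 1},{"slide": [0,0,-2],"angular": [0,0,0],"fingers": 1},{"slide": [0,0,-2],"angular": [0,0,0],"fingers": 1},{"slide": [0,0,-2],"angular": [0,0,0],"fingers": 1}]'

```text
clock: 10.95
tcp_pos: [0.487, -0.1902, 0.2564]
orientation: [0.0, -0.152, 0.988, -0.0]
wrist_force: [-0.7, 0.3, -4.9]
finger_gap: 0.0126
grip_force: 88.3
```

>>> jog_arm --moves '[{"slide": [0,0,-1],"angular": [0,0,0],"fingers": 1},{"slide": [0,0,-1.5],"angular": [0,0,0],"fingers": 1},{"slide": [0,0,-1.5],"angular": [0,0,0],"fingers": 1}]'

```text
clock: 11.2
tcp_pos: [0.487, -0.1902, 0.258]
orientation: [0.0, -0.152, 0.988, -0.0]
wrist_force: [-0.1, -0.0, -4.4]
finger_gap: 0.0125
grip_force: 88.3
```

>>> jog_arm --moves '[{"slide": [0,0,-1],"angular": [0,0,0],"fingers": 1},{"slide": [0,0,-1],"angular": [0,0,0],"fingers": 1},{"slide": [0,0,-1],"angular": [0,0,0],"fingers": 1}]'

```text
clock: 11.45
tcp_pos: [0.4869, -0.1902, 0.2588]
orientation: [0.0, -0.152, 0.988, -0.0]
wrist_force: [-0.1, -0.1, -4.4]
finger_gap: 0.0126
grip_force: 88.3
```

>>> jog_arm --moves '[{"slide": [0,0,-1],"angular": [0,0,0],"fingers": 1},{"slide": [0,0,-1],"angular": [0,0,0],"fingers": 1},{"slide": [0,0,-1],"angular": [0,0,0],"fingers": 1}]'

```text
clock: 11.7
tcp_pos: [0.4868, -0.19, 0.2591]
orientation: [-0.0, -0.152, 0.988, 0.0]
wrist_force: [1.7, -0.0, -10.7]
finger_gap: 0.0127
grip_force: 88.2
```

>>> jog_arm --moves '[{"slide": [0,0,2],"angular": [0,0,0],"fingers": 1},{"slide": [0,0,5],"angular": [0,0,0],"fingers": 1},{"slide": [-3,0,5],"angular": [0,0,0],"fingers": 1},{"slide": [-6,0,5],"angular": [0,0,0],"fingers": 1},{"slide": [-9,0,5],"angular": [0,0,0],"fingers": 1},{"slide": [-12,0,5],"angular": [0,0,0],"fingers": 1},{"slide": [-12,0,5],"angular": [0,0,0],"fingers": 1},{"slide": [-12,0,5],"angular": [0,0,0],"fingers": 1}]'

```text
clock: 12.37
tcp_pos: [0.4986, -0.1865, 0.2549]
orientation: [0.0, -0.152, 0.988, -0.0]
wrist_force: [-0.6, -1.1, -3.9]
finger_gap: 0.0125
grip_force: 89.2
```

>>> jog_arm --moves '[{"slide": [-2,0,0],"angular": [0,0,0],"fingers": 1},{"slide": [-4,0,0],"angular": [0,0,0],"fingers": 1},{"slide": [-6,0,0],"angular": [0,0,0],"fingers": 1},{"slide": [-6,0,0],"angular": [0,0,0],"fingers": 1}]'

```text
clock: 12.7
tcp_pos: [0.5045, -0.1847, 0.2548]
orientation: [0.0, -0.152, 0.988, -0.0]
wrist_force: [-0.1, 0.0, -4.1]
finger_gap: 0.0126
grip_force: 89.3
```

>>> jog_arm --moves '[{"slide": [-2,0,0],"angular": [0,0,0],"fingers": 1},{"slide": [-4,0,0],"angular": [0,0,0],"fingers": 1},{"slide": [-6,0,0],"angular": [0,0,0],"fingers": 1},{"slide": [-6,0,0],"angular": [0,0,0],"fingers": 1}]'

```text
clock: 13.03
tcp_pos: [0.5096, -0.183, 0.2546]
orientation: [-0.0, -0.152, 0.988, 0.0]
wrist_force: [-2.9, -0.6, -5.2]
finger_gap: 0.0126
grip_force: 89.3
```

>>> jog_arm --moves '[{"slide": [-2,0,0],"angular": [0,0,0],"fingers": 1},{"slide": [-4,0,0],"angular": [0,0,0],"fingers": 1},{"slide": [-4,0,0],"angular": [0,0,0],"fingers": 1}]'

```text
clock: 13.28
tcp_pos: [0.5136, -0.1817, 0.2547]
orientation: [-0.0, -0.152, 0.988, 0.0]
wrist_force: [-2.6, -1.2, -3.4]
finger_gap: 0.0129
grip_force: 89.3
```

>>> jog_arm --moves '[{"slide": [-2,0,0],"angular": [0,0,0],"fingers": 1},{"slide": [-4,0,0],"angular": [0,0,0],"fingers": 1},{"slide": [-4,0,0],"angular": [0,0,0],"fingers": 1}]'

```text
clock: 13.53
tcp_pos: [0.5176, -0.1804, 0.2546]
orientation: [-0.0, -0.152, 0.988, 0.0]
wrist_force: [-3.1, -1.6, -5.8]
finger_gap: 0.0126
grip_force: 89.2
```

```bash
python3 g.py | head -5
```

```text
[[-0.9537 -0.3008 -0.0002  0.5176]
 [-0.3008  0.9537  0.0002 -0.1804]
 [ 0.0002  0.0002 -1.      0.2546]
 [ 0.      0.      0.      1.    ]] 13.5333 [-3.0818 -1.6167 -5.7969] [-0.38    0.7283 -0.0733]
scene tab [([127.9, 158.9], 0.67)]
```

View pics/crop3.png

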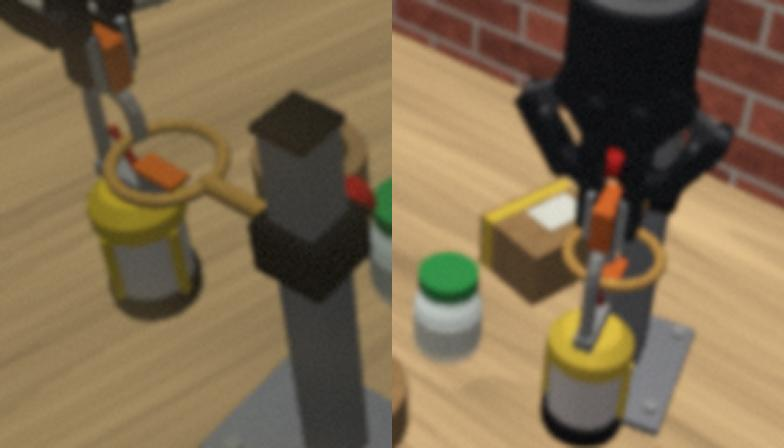

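The bar is in the mouth in both views and the red gate is pushed in, with a 3 N reaction. I'll push 2 mm more and then lower.

>>> jog_arm --moves '[{"slide": [-2,0,0],"angular": [0,0,0],"fingers": 1},{"slide": [-2,0,0],"angular": [0,0,0],"fingers": 1},{"slide": [-2,0,3],"angular": [0,0,0],"fingers": 1},{"slide": [-2,0,6],"angular": [0,0,0],"fingers": 1},{"slide": [-2,0,9],"angular": [0,0,0],"fingers": 1},{"slide": [-2,0,12],"angular": [0,0,0],"fingers": 1},{"slide": [-2,0,12],"angular": [0,0,0],"fingers": 1}]'

```text
clock: 14.92
tcp_pos: [0.5195, -0.1797, 0.2417]
orientation: [0.0, -0.152, 0.988, 0.0]
wrist_force: [0.8, -1.1, -13.3]
finger_gap: 0.0129
grip_force: 87.9
```

>>> jog_arm --moves '[{"slide": [0,0,3],"angular": [0,0,0],"fingers": 1},{"slide": [0,0,6],"angular": [0,0,0],"fingers": 1},{"slide": [0,0,9],"angular": [0,0,0],"fingers": 1},{"slide": [0,0,12],"angular": [0,0,0],"fingers": 1},{"slide": [0,0,12],"angular": [0,0,0],"fingers": 1}]'

```text
clock: 15.33
tcp_pos: [0.5193, -0.1798, 0.2303]
orientation: [0.0, -0.152, 0.988, 0.0]
wrist_force: [0.0, 0.5, -4.6]
finger_gap: 0.0126
grip_force: 89.2
```

>>> jog_arm --moves '[{"slide": [0,0,2],"angular": [0,0,0],"fingers": 1},{"slide": [0,0,4],"angular": [0,0,0],"fingers": 1},{"slide": [0,0,4],"angular": [0,0,0],"fingers": 1}]'

```text
clock: 15.58
tcp_pos: [0.5192, -0.1799, 0.2265]
orientation: [-0.0, -0.152, 0.988, 0.0]
wrist_force: [0.4, 0.1, -4.7]
finger_gap: 0.0127
grip_force: 89.2
```

>>> jog_arm --moves '[{"slide": [-1,0,0],"angular": [0,0,0],"fingers": 1},{"slide": [-2,0,1],"angular": [0,0,0],"fingers": 1},{"slide": [-2,0,1],"angular": [0,0,0],"fingers": 1}]'

```text
clock: 15.83
tcp_pos: [0.5215, -0.1793, 0.2258]
orientation: [0.0, -0.152, 0.988, -0.0]
wrist_force: [0.0, -0.1, -3.6]
finger_gap: 0.0125
grip_force: 89.2
```

>>> jog_arm --moves '[{"slide": [0,0,1],"angular": [0,0,0],"fingers": 1},{"slide": [0,0,1],"angular": [0,0,0],"fingers": 1},{"slide": [0,0,1],"angular": [0,0,0],"fingers": 1}]'

```text
clock: 16.08
tcp_pos: [0.5212, -0.1793, 0.2247]
orientation: [-0.0, -0.152, 0.988, 0.0]
wrist_force: [-0.0, 0.1, -4.2]
finger_gap: 0.0127
grip_force: 89.2
```

```bash
python3 g.py | head -4
```

```text
[[-0.9537 -0.3007 -0.0001  0.5212]
 [-0.3007  0.9537  0.0001 -0.1793]
 [ 0.0001  0.0001 -1.      0.2247]
 [ 0.      0.      0.      1.    ]] 16.0833 [-0.0202  0.1231 -4.1926] [0.0061 0.0369 0.0098]
```

View pics/crop3.png

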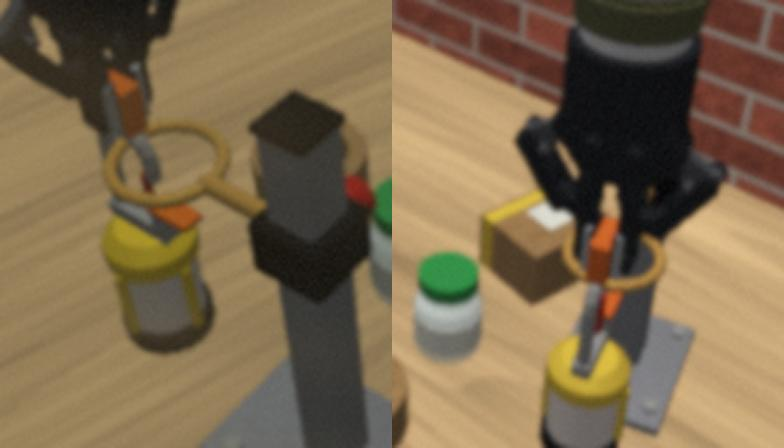

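The hook is now around the bar and the gate stands upright below it, with near-zero side force. I'll lower gently until the weight is taken.

>>> jog_arm --moves '[{"slide": [0,0,1],"angular": [0,0,0],"fingers": 1},{"slide": [0,0,1],"angular": [0,0,0],"fingers": 1},{"slide": [0,0,1],"angular": [0,0,0],"fingers": 1}]'

```text
clock: 17.13
tcp_pos: [0.5214, -0.1794, 0.224]
orientation: [0.0, -0.152, 0.988, -0.0]
wrist_force: [0.3, -0.4, -2.0]
finger_gap: 0.0127
grip_force: 89.5
```

>>> jog_arm --moves '[{"slide": [0,0,0.7],"angular": [0,0,0],"fingers": 1},{"slide": [0,0,0.7],"angular": [0,0,0],"fingers": 1},{"slide": [0,0,0.7],"angular": [0,0,0],"fingers": 1}]'

```text
clock: 17.38
tcp_pos: [0.5216, -0.1795, 0.2238]
orientation: [0.001, -0.152, 0.988, -0.0]
wrist_force: [-0.6, 0.5, 1.2]
finger_gap: 0.0129
grip_force: 90.1
```

>>> jog_arm --moves '[{"slide": [0,0,-0.3],"angular": [0,0,0],"fingers": 1},{"slide": [0,0,-0.3],"angular": [0,0,0],"fingers": 1},{"slide": [0,0,-0.3],"angular": [0,0,0],"fingers": 1},{"slide": [0,0,-0.3],"angular": [0,0,0],"fingers": 1}]' --squeeze 20

```text
clock: 17.72
tcp_pos: [0.5216, -0.1795, 0.2238]
orientation: [0.0, -0.152, 0.988, -0.0]
wrist_force: [0.6, 0.3, 2.5]
finger_gap: 0.0123
grip_force: 90.2
```

>>> jog_arm --moves '[{"slide": [0,0,0],"angular": [0,0,0],"fingers": 0.82},{"slide": [0,0,0],"angular": [0,0,0],"fingers": 0.78},{"slide": [0,0,0],"angular": [0,0,0],"fingers": 0.74},{"slide": [0,0,0],"angular": [0,0,0],"fingers": 0.68},{"slide": [0,0,0],"angular": [0,0,0],"fingers": 0.6},{"slide": [0,0,0],"angular": [0,0,0],"fingers": 0.5},{"slide": [0,0,0],"angular": [0,0,0],"fingers": 0.4},{"slide": [0,0,0],"angular": [0,0,0],"fingers": 0.4}]'

```text
clock: 18.38
tcp_pos: [0.5212, -0.1793, 0.2234]
orientation: [0.0, -0.152, 0.988, -0.0]
wrist_force: [0.2, 0.1, -0.3]
finger_gap: 0.0513
grip_force: 0.0
```

```bash
python3 g.py | head -12
```

```text
[[-0.9537 -0.3007  0.0001  0.5212]
 [-0.3007  0.9537 -0.     -0.1793]
 [-0.0001 -0.     -1.      0.2234]
 [ 0.      0.      0.      1.    ]] 18.3833 [ 0.174   0.1128 -0.3129] [-0.0473  0.0261 -0.0308]
scene tab [([134.4, 179.9], 0.94), ([371.9, 80.4], 0.86), ([282.8, 66.1], 0.77)]
scene tongue [([288.7, 98.4], 0.82), ([357.3, 139.5], 0.77), ([152.4, 217.0], 0.74), ([283.4, 283.1], 0.73)]
scene nose [([285.7, 92.1], 0.89), ([360.5, 124.2], 0.81), ([145.0, 206.6], 0.8)]
scene seat [([367.3, 97.8], 0.81), ([135.6, 187.2], 0.8), ([167.2, 272.8], 0.44)]
scene ring_mark [([149.2, 192.1], 0.73)]
scene stand [([169.0, 275.0], 0.64)]
scene lantern [([347.9, 188.0], 0.8), ([282.2, 162.1], 0.74), ([148.7, 254.4], 0.73)]
side tab [([324.1, 221.5], 0.98), ([157.9, 148.5], 0.68), ([191.4, 111.7], 0.61)]
```

Released. I'll lift straight up and let it settle.

>>> jog_arm --moves '[{"slide": [0,0,-10],"angular": [0,0,0],"fingers": 0.4},{"slide": [0,0,-30],"angular": [0,0,0],"fingers": 0.4},{"slide": [0,0,-55],"angular": [0,0,0],"fingers": 0.4},{"slide": [0,0,-80],"angular": [0,0,0],"fingers": 0.4},{"slide": [10,0,-100],"angular": [0,0,0],"fingers": 0.4},{"slide": [30,0,-110],"angular": [0,0,0],"fingers": 0.4},{"slide": [40,0,-110],"angular": [0,0,0],"fingers": 0.4},{"slide": [40,0,-110],"angular": [0,0,0],"fingers": 0.4},{"slide": [40,0,-110],"angular": [0,0,0],"fingers": 0.4},{"slide": [40,0,-110],"angular": [0,0,0],"fingers": 0.4}]'

```text
clock: 20.02
tcp_pos: [0.4831, -0.1911, 0.3325]
orientation: [-0.0, -0.152, 0.988, 0.001]
wrist_force: [-1.1, 0.5, 0.4]
finger_gap: 0.0511
grip_force: 0.0
```

>>> jog_arm --moves '[{"slide": [0,0,0],"angular": [0,0,0],"fingers": 0.4},{"slide": [0,0,0],"angular": [0,0,0],"fingers": 0.4},{"slide": [0,0,0],"angular": [0,0,0],"fingers": 0.4},{"slide": [0,0,0],"angular": [0,0,0],"fingers": 0.4},{"slide": [0,0,0],"angular": [0,0,0],"fingers": 0.4},{"slide": [0,0,0],"angular": [0,0,0],"fingers": 0.4},{"slide": [0,0,0],"angular": [0,0,0],"fingers": 0.4},{"slide": [0,0,0],"angular": [0,0,0],"fingers": 0.4},{"slide": [0,0,0],"angular": [0,0,0],"fingers": 0.4},{"slide": [0,0,0],"angular": [0,0,0],"fingers": 0.4}]'

```text
clock: 20.85
tcp_pos: [0.483, -0.1914, 0.3335]
orientation: [0.0, -0.152, 0.988, -0.0]
wrist_force: [0.5, -0.3, 0.2]
finger_gap: 0.0513
grip_force: 0.0
```

```bash
cat > k.py <<'E'
from h import *
a,b=shot("scene"),shot("side")
cr=lambda p,c0,c1,r0,r1:cv2.resize(p["color"][r0:r1,c0:c1],None,fx=3.5,fy=3.5,interpolation=2)
g=lambda x:x["color"].astype(int)
im=cv2.cvtColor(np.hstack([cr(a,100,210,130,290),cr(b,280,390,140,300)]),cv2.COLOR_RGB2BGR);cv2.imwrite("pics/final.png",im)
for i in range(12): c=shot("scene")
d=shot("side");print("motion",np.abs(g(c)-g(a))[130:290,100:200].mean(),np.abs(g(d)-g(b))[140:310,280:390].mean(),get_state()["clock"])
E
python3 k.py
```

```text
motion 1.3968541666666667 1.3675579322638147 21.6
```

View pics/final.png

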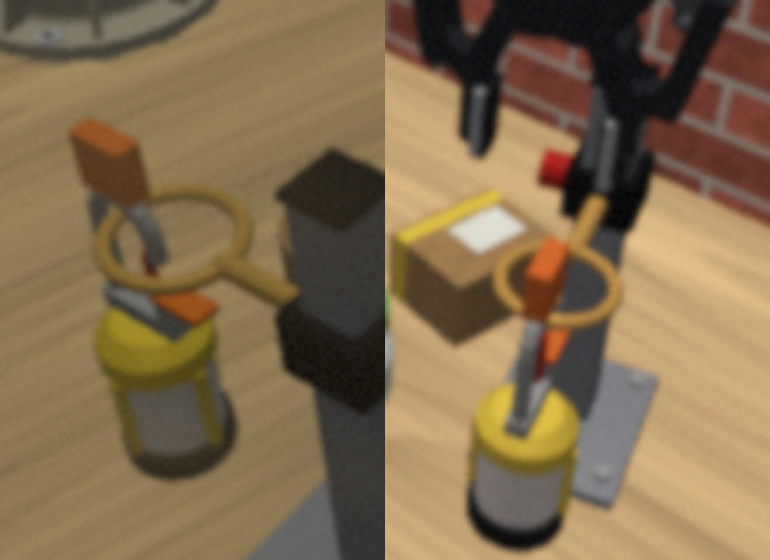

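The lantern hangs upright from the ring with the gate shut below the bar, and the gripper is clear. I'll compare the frame difference with background noise and then hand in.

>>> jog_arm --moves '[{"slide": [0,0,0],"angular": [0,0,0],"fingers": 0.4},{"slide": [0,0,0],"angular": [0,0,0],"fingers": 0.4},{"slide": [0,0,0],"angular": [0,0,0],"fingers": 0.4},{"slide": [0,0,0],"angular": [0,0,0],"fingers": 0.4},{"slide": [0,0,0],"angular": [0,0,0],"fingers": 0.4},{"slide": [0,0,0],"angular": [0,0,0],"fingers": 0.4},{"slide": [0,0,0],"angular": [0,0,0],"fingers": 0.4},{"slide": [0,0,0],"angular": [0,0,0],"fingers": 0.4},{"slide": [0,0,0],"angular": [0,0,0],"fingers": 0.4},{"slide": [0,0,0],"angular": [0,0,0],"fingers": 0.4}]'

```text
clock: 22.43
tcp_pos: [0.4831, -0.1914, 0.3334]
orientation: [0.0, -0.152, 0.988, -0.0]
wrist_force: [-0.3, -0.1, 0.4]
finger_gap: 0.0513
grip_force: 0.0
```

```bash
python3 - <<'E'
from h import *
L=[shot("scene")["color"].astype(int) for i in range(16)]
m=[np.abs(x-L[0])[130:290,100:180].mean() for x in L[1:]];b=[np.abs(x-L[0])[300:380,300:400].mean() for x in L[1:]]
print(np.round(m,2),np.round(b,2))
if max(m)<1.4*max(b): print(hand_in())
E
```

```text
[1.33 1.33 1.33 1.33 1.33 1.32 1.33 1.33 1.33 1.33 1.32 1.33 1.33 1.32
 1.33] [1.26 1.27 1.26 1.23 1.25 1.25 1.26 1.25 1.24 1.25 1.25 1.26 1.27 1.26
 1.26]
the job is handed in; nothing more can be done
None
```

The small lantern hangs upright and still from the brass ring, the gate looks shut in the pictures, the gripper is clear, and the job was handed in at about 23 s.

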